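# Set the slotted trimmer of the dust-extractor controller at the mitre-saw bench

### The arm

A 6-joint arm with a two-finger parallel gripper is mounted at the origin on the work surface. World frame = base frame: x ahead of the robot, y to its left, z up, the work surface at z = 0. Lengths are in mm, angles in rad, forces in N, time in s.
With the tool pointing down it reaches from about 400 to 925 mm from the base axis. Payload 12.5 kg.
Tool frame: the origin (TCP) lies at the very end of the fingers, on their centre line; the grasp point (between the pads) lies 19 mm behind it; z points along the fingers, y is the direction in which the jaws open and shut (so a half turn about z gives the same grasp; the last joint's range is limited). The gripper opens to 95 mm and grips with 3 to 60 N. Pads are 20 mm wide; open, the fingers measure 119 mm over their backs; the gripper's body (75 mm by 180 mm) begins 59 mm behind the grasp point.
Start: joints at [-1.259, 0.491, 1.559, -0, 1.092, -0.106], TCP at [253.618, -571.248, 214.661] pointing down, gripper open.
Joint ranges: [-3.1, 3.1], [-0.84, 2.19], [0.05, 2.79], [-1.13, 4.28], [0.06, 2.93], [-2.69, 2.69]. Speed limits (rad/s): [2.22, 2.22, 2.79, 3.14, 3.14, 3.14].

### API

Orientations are given as [roll, pitch, yaw] about the fixed x, y, z axes, in that order (R = Rz(yaw) Ry(pitch) Rx(roll)).
In Python, from cell import env, read_camera, get_calibration gives the robot as it stands.
- The arm moves only by the tool arm_command, never from a script. Its argument "targets" is a list of rows, each a list of 3 entries, a list of its own where there are three numbers: the turn, a rotation vector about the tool's x, y, z in rad, then the shift along the tool's x, y, z in m, then the closure in counts, from 0 (fully open) to 255 (shut). In form: [[[rx, ry, rz], [tx, ty, tz], fingers], ...]. A call has 1 to 8 rows; each row is the pose to reach, as a shift and turn from the pose commanded when the call began, along the tool's axes at that moment; what a row does not reach only later rows make up. A row lasts 1/10 s, in which the tool goes at most 50 mm and 8.59 degrees, less where a joint would pass 70% of its speed; a pose out of reach is approached as far as the arm can. A call with a gripper value outside its range is refused whole. The fingers move at their own pace and stop on an object; the grip force is fixed at half the most. Time passes only in rows, so rows that repeat a pose let the fingers close. It gives the time, the measured TCP pose, the force and the opening at its end, in the units of the state.
- env.state(): the state, without advancing time (a new reading comes with each control period).
- read_camera(name): name is "scene" or "top"; returns (picture, depth): 384x512x3 uint8, blue, green, red; 384x512 float32, mm along the optical axis (not along the pixel's ray), 0 where there is no reading.
- get_calibration(name): a dict with "vfov" (degrees; the focal length in pixels is half the picture's height over the tangent of half this angle, whatever the lens; pixels are square), "cx", "cy" (the principal point, pixels), "world_from_camera" (4x4, takes a point from camera to world coordinates). Camera axes: x right, y down, z forward; pixel columns grow to the right and rows downward; lengths in mm; the calibration is good to about 2 mm. A picture is of the moment at which its call begins. get_calibration takes no time and is no camera call.
- env.job_done(): hands the job in, once; it reports no verdict.
The state is a dict: "t": time; "joints": joint angles; "qvel": joint speeds; "tau": joint torques, N m; "eef_pos": TCP position; "tcp_rot": TCP orientation; "ft_force": force on the tool from outside, world axes, zero at the start; "moment": the same for the moment, N m; "opening": opening from 0.0 (shut) to 1.0 (fully open).
Only numpy, scipy, OpenCV 4.12 (cv2) and the standard library are available. Lean on these libraries where they do the work, as an engineer would, in place of code of your own. Each camera call takes 0.05 s, during which the arm holds its last target.

### The job

Take the yellow plastic tuning tool out of its wooden stand, put its blade in the slot of the trimmer dial on the orange-marked controller, and turn the dial clockwise (seen from above) with the tool until the red pointer is within the green sector. Then put the tool back upright in its stand and let go; do not turn the dial of the blue-marked controller.

Things in the scene. Friction and masses are not known exactly. Their poses are not given: they have to be found in the camera images.
- tuner_grip (a point): Middle of the handle of the loose yellow plastic tuning tool (70 g), upright in the stand at the start. Axes: x along the blade, which is the wide way of the handle; y across; z up. Handle 40 (x) by 18 (y) by 64 mm tall, this point at mid-height; grip it across the 18 mm. Below it a round collar, 72 mm diameter, 5 mm thick, underside 37 mm below this point. A half turn about z changes nothing.
- tuner_tip (a point): Centre of the lower edge of the tool's flat blade, 82 mm straight below tuner_grip, same axes. The blade is 34 mm wide (x), 5 mm thick (y), 16 mm tall; above it a 12 mm round shaft runs up to the collar, whose underside is 45 mm above this point.
- stand_mouth (a point): Centre of the mouth of the tool stand's hole: a fixed dark wooden block 90 x 90 mm, 60 mm tall, mouth on its top. Round hole, 46 mm diameter, right through, slightly chamfered. The tool hangs in it with its collar resting on the block's top and the blade's edge 45 mm below this point; any yaw will do.
- orange_slot (a point): Centre of the slot's floor in the dial to turn: white, 54 mm diameter, top 12 mm above this point, on the fixed grey box (110 x 110 x 46 mm) with orange markings. Turns with the dial, about its vertical z axis; x runs along the slot to the red pointer. Slot open at both ends, 14 mm wide for the lower 6 mm, bevelled to 22 mm at the top: the 5 mm blade has some 15 degrees of play each way.
- trim_orange (a joint): Angle (rad) of the orange-marked controller's dial; grows clockwise seen from above (pointer yaw falls as much). Starts between 0 and 0.35. Green sector, on the box's side away from the robot: centre 1.35; the pointer counts as within it from 1.0 to 1.7. Stops at -0.3 and 2.4. Light friction (0.08 N m); it stays where it is left.
- blue_pointer (a point): Tip of the red pointer of the blue-marked controller's dial, 42 mm out from the dial's axis along x. This controller is otherwise like the orange one and stands beside it, left or right. Its dial must not be turned.
There are look-alikes about, which are no part of the job. What is meant by the part that bears tuner_grip is not pink, and is the larger of those in its own colour. Leave any turquoise look-alike of the part that bears stand_mouth alone.

How it is judged:
By the outcome, as a careful person would: the job done as asked, in the order asked, and still so for the second after the job is handed in, with the robot touching nothing.
It also fails if it takes over 45 s, if anything falls off the work surface, if the arm or the gripper's body presses on something with over 40 N, if the wrist force passes 120 N, or if a joint passes its speed limit or range.

## Working session

There is one attempt and no reset: what is moved stays moved. The work goes in short steps, Python scripts to look and compute and a tool call to move; the robot and the scene stay as the last step left them, time stands still between calls to the robot, and variables do not carry over. Pictures are saved under pics/ and viewed, and the job is handed in when it is done.

Besides the shell and the picture viewer there is one more tool, called after "Emit:" as name(argument=value, ...), one argument or row to a line, values as JSON. arm_command: Moves the arm, as the interface text tells. Its arguments: {"type":"object","properties":{"targets":{"type":"array"}},"required":["targets"]}

```bash
ls; mkdir -p pics
python3 - <<'E'
from cell import env, read_camera, get_calibration
import cv2, numpy as np
for n in("scene","top"):
    p,d=read_camera(n); cv2.imwrite(f"pics/{n}0.png",p); np.save(f"pics/{n}0.npy",d)
    c=get_calibration(n); print(n,c)
s=env.state(); print(s)
E
```

```text
pics
scene {'vfov': 50.65372397653102, 'cx': 253.21433041944763, 'cy': 187.83676397608212, 'world_from_camera': array([[ 2.19748021e-01,  5.35518439e-01, -8.15432897e-01,
         1.24217137e+03],
       [ 9.75349760e-01, -1.03387867e-01,  1.94945618e-01,
        -2.12959539e+02],
       [ 2.00911052e-02, -8.38171194e-01, -5.45037060e-01,
         6.16298287e+02],
       [ 0.00000000e+00,  0.00000000e+00,  0.00000000e+00,
         1.00000000e+00]])}
top {'vfov': 56.57935664460144, 'cx': 255.38303494744528, 'cy': 196.98425688620088, 'world_from_camera': array([[-2.83929888e-02, -9.97387092e-01,  6.64291173e-02,
         3.87669935e+02],
       [-9.99596838e-01,  2.83297219e-02, -1.89439356e-03,
         5.16044955e-01],
       [ 7.52526500e-06, -6.64561231e-02, -9.97789348e-01,
         8.83913929e+02],
       [ 0.00000000e+00,  0.00000000e+00,  0.00000000e+00,
         1.00000000e+00]])}
{'t': 0.1, 'joints': array([-1.25863557e+00,  4.91500581e-01,  1.55938926e+00, -5.74917074e-06,
        1.09169381e+00, -1.05582742e-01]), 'qvel': array([-0.00131667, -0.00050224, -0.00200838, -0.00171898, -0.00222971,
        0.00046104]), 'tau': array([ 4.09395027e-03, -6.13624835e+01, -2.58604789e+01,  6.94909715e-02,
        4.70859243e-02, -6.43659291e-05]), 'eef_pos': array([ 253.52527371, -571.03674785,  214.1191169 ]), 'tcp_rot': array([-3.14060664e+00, -9.93665026e-05,  4.17746099e-01]), 'ft_force': array([-0.50749599,  0.73724871, -0.0180304 ]), 'moment': array([ 0.07145253, -0.02547998,  0.03654201]), 'opening': 1.0043698431989736}
```

View pics/scene0.png

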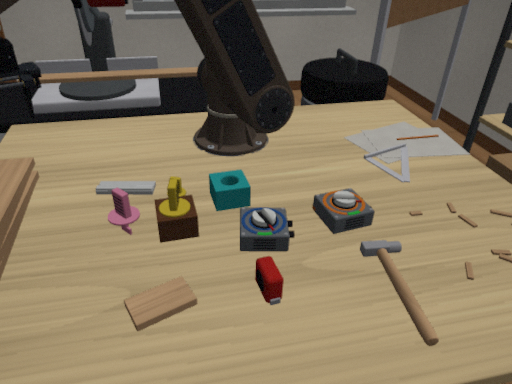

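View pics/top0.png

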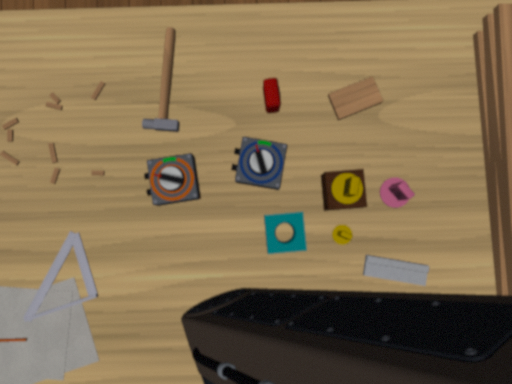

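Top view: tool in its stand about (347,189), orange box (172,180), blue box (262,162), turquoise stand (285,233), small yellow look-alike (342,234), pink one (396,192). I'll zoom in and measure.

```bash
cat > h.py <<'E'
import numpy as np, cv2
from cell import get_calibration
def K(n):
    c=get_calibration(n); f=192/np.tan(np.radians(c['vfov'])/2); return f,c['cx'],c['cy'],c['world_from_camera']
def pts(n,uv,d):  # uv Nx2, depth N
    f,cx,cy,T=K(n); uv=np.atleast_2d(uv).astype(float); d=np.asarray(d,float)
    P=np.c_[(uv[:,0]-cx)/f*d,(uv[:,1]-cy)/f*d,d*np.ones(len(uv))]
    return P@T[:3,:3].T+T[:3,3]
def plane(n,uv,z):
    f,cx,cy,T=K(n); uv=np.atleast_2d(uv).astype(float)
    r=np.c_[(uv[:,0]-cx)/f,(uv[:,1]-cy)/f,np.ones(len(uv))]@T[:3,:3].T
    s=(z-T[2,3])/r[:,2]; return T[:3,3]+r*s[:,None]
def cloud(n,d):
    v,u=np.mgrid[:384,:512]; return pts(n,np.c_[u.ravel(),v.ravel()],d.ravel()).reshape(384,512,3)
E
python3 - <<'E'
from h import *
t=cv2.imread('pics/top0.png');d=np.load('pics/top0.npy')
C=cloud('top',d)
s=cv2.imread('pics/scene0.png');ds=np.load('pics/scene0.npy');S=cloud('scene',ds)
a=cv2.resize(t[140:230,130:230],(400,360),interpolation=cv2.INTER_CUBIC)
b=cv2.resize(t[140:230,310:410],(400,360),interpolation=cv2.INTER_CUBIC)
c=cv2.resize(s[170:250,130:230],(400,320),interpolation=cv2.INTER_CUBIC)
e=cv2.resize(s[170:250,290:390],(400,320),interpolation=cv2.INTER_CUBIC)
cv2.imwrite('pics/z0.png',np.hstack([a,b]));cv2.imwrite('pics/z1.png',np.hstack([c,e]))
print("table top",np.round(C[60,220]),np.round(C[300//1-40,200]),"scene",np.round(S[330,250]),np.round(S[300,80]))
for nm,im,X in(('top',t,C),('scene',s,S)):
    hsv=cv2.cvtColor(im,cv2.COLOR_BGR2HSV)
    for col,lo,hi in(('yellow',(24,170,90),(34,255,255)),('orange',(5,150,120),(15,255,255)),('green',(50,120,60),(75,255,255)),('turq',(82,150,60),(95,255,255)),('red',(0,200,80),(3,255,255))):
        m=cv2.inRange(hsv,lo,hi);n,l,st,ce=cv2.connectedComponentsWithStats(m)
        for i in range(1,n):
            if st[i,4]>12:
                P=X[l==i];P=P[P[:,2]>-50];print(nm,col,st[i],ce[i].round(1),np.median(P,0).round(1),P.min(0).round(),P.max(0).round())
E
```

```text
table top [800.  79.  -2.] [295. 139.  -1.] scene [ 780. -102.    1.] [ 646. -409.    1.]
top yellow [331 173  32  31 683] [346.7 188.1] [ 455.  -206.3   65.2] [ 388. -248.   58.] [492.   1. 884.]
top yellow [332 225  20  20 294] [341.8 234.3] [ 351.1 -200.    34.4] [ 324. -226.   -2.] [388.   1. 884.]
top orange [263  78  13   6  15] [268.2  79.1] [722.5 -38.9  60.1] [714. -55.  54.] [725. -27.  63.]
top orange [150 158  44  43 363] [171.8 181.2] [483.6 192.1  46.5] [442. 145.  42.] [541. 247.  53.]
top orange [160 166  27  27  64] [176.9 183.1] [472.7 176.1  46.1] [460. 161.  43.] [522. 223.  50.]
top green [258 140  13   6  57] [264.  142.5] [571.8 -25.1  46.5] [388. -39.  42.] [580.   1. 884.]
top green [163 157  13   6  53] [168.7 159. ] [539.3 201.2  46.6] [388.   1.  42.] [544. 216. 884.]
top turq [ 265  213   41   40 1036] [285.2 232.7] [356.7 -70.1  59.4] [ 315. -112.   32.] [403.   1. 884.]
top red [264  79  15  29 349] [271.1  92.8] [687.  -44.9  60.9] [388. -61.  48.] [721.   1. 884.]
scene yellow [159 177  31  40 563] [174.9 201. ] [ 465.5 -208.    66.1] [ 341. -248.   32.] [1242. -178.  616.]
scene orange [323 191  24  24  99] [330.9 203.4] [495.4 159.1  47.6] [443. 144.  46.] [543. 195.  50.]
scene orange [354 194  11  17  55] [360.8 202.2] [506.2 237.7  47.8] [469. 220.  44.] [535. 246.  53.]
scene orange [330 198  28  13  52] [342.4 205.8] [513.8 178.9  47.2] [472. 162.  45.] [528. 227.  50.]
scene green [348 211  12   4  33] [353.  212.6] [541.4 198.6  47.5] [535. 186.  45.] [546. 215.  49.]
scene green [258 232  14   3  42] [264.5 233. ] [574.1 -25.3  47.9] [565. -40.  46.] [580. -10.  50.]
scene turq [ 210  170   40   41 1202] [230.2 189.9] [401.8 -68.8  52.2] [ 317. -213.    0.] [1242.  -22.  616.]
scene red [257 257  25  40 454] [270.2 273. ] [706.5 -46.3  61.6] [ 664. -213.   18.] [1242.  -30.  616.]
```

View pics/z0.png

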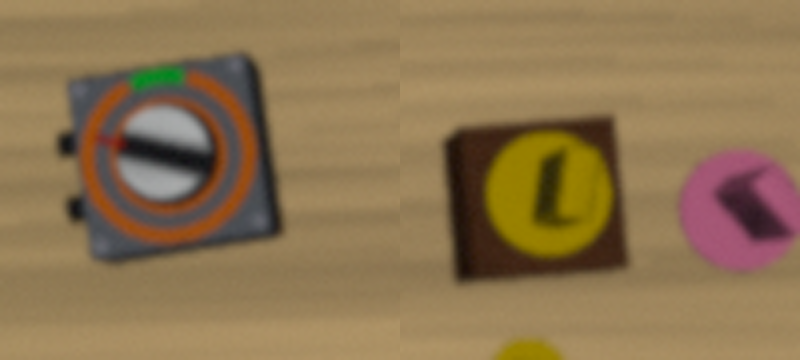

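View pics/z1.png

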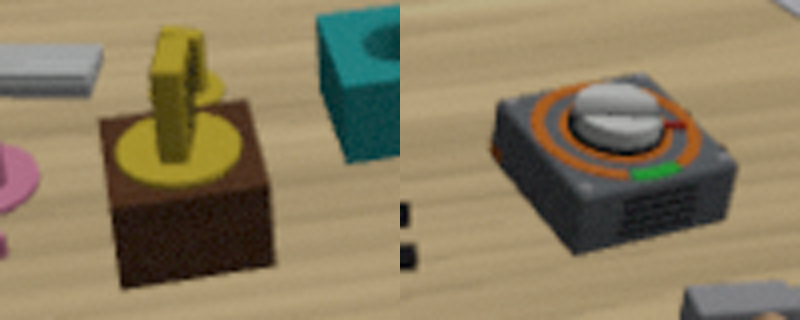

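```bash
cat > meas.py <<'E'
from h import *
def disc(n,im,lo,hi,roi,z,keep=None):
    hsv=cv2.cvtColor(im,cv2.COLOR_BGR2HSV);m=cv2.inRange(hsv,lo,hi)
    M=np.zeros_like(m);u0,v0,u1,v1=roi;M[v0:v1,u0:u1]=m[v0:v1,u0:u1]
    c=max(cv2.findContours(M,0,1)[0],key=cv2.contourArea)[:,0,:]
    P=plane(n,c,z)[:,:2]
    return c,P
def circ(P,r=None):
    from scipy.optimize import least_squares
    f=lambda p:np.hypot(*(P-p[:2]).T)-p[2]
    s=least_squares(f,[*P.mean(0),30],loss='soft_l1',f_scale=1.5);return s.x,np.abs(s.fun).mean()
E
python3 - <<'E'
from meas import *
for n,yr,dr in(('top',(325,165,370,215),(150,160,195,202)),('scene',(158,195,195,222),(325,183,363,214))):
    im=cv2.imread(f'pics/{n}0.png');d=np.load(f'pics/{n}0.npy');X=cloud(n,d)
    c,P=disc(n,im,(22,150,60),(36,255,255),yr,65); 
    print(n,'collar',*circ(P))
    u0,v0,u1,v1=yr if n=='top' else (155,170,200,225)
    A=X[v0:v1,u0:u1].reshape(-1,3); H=A[(A[:,2]>124)&(A[:,2]<150)];print(' handle top',len(H),H.mean(0) if len(H) else 0)
    H=H[:,:2].astype(np.float32)
    if len(H)>5: print(cv2.minAreaRect(H),cv2.fitLine(H,2,0,.01,.01).ravel())
    u0,v0,u1,v1=dr
    A=X[v0:v1,u0:u1].reshape(-1,3);col=im[v0:v1,u0:u1].reshape(-1,3)
    D=A[(A[:,2]>53)&(A[:,2]<64)];print(' dial>53',len(D),D[:,:2].mean(0),cv2.minEnclosingCircle(D[:,:2].astype(np.float32)))
    hsv=cv2.cvtColor(im,cv2.COLOR_BGR2HSV)
    c,P=disc(n,im,(0,0,95),(179,70,255),dr,58);print(' white hull',circ(cv2.convexHull(P.astype(np.float32))[:,0]))
    o=cv2.inRange(hsv,(4,140,90),(17,255,255));M=np.zeros_like(o);M[v0-6:v1+6,u0-6:u1+6]=o[v0-6:v1+6,u0-6:u1+6]
    cc=np.vstack(cv2.findContours(M,0,1)[0])[:,0];h=cv2.convexHull(cc)[:,0];P=plane(n,h,46.5)[:,:2];print(' ring',circ(P))
    r=cv2.inRange(hsv,(0,120,60),(4,255,255))|cv2.inRange(hsv,(170,120,60),(179,255,255));M=np.zeros_like(r);M[v0-6:v1+6,u0-6:u1+6]=r[v0-6:v1+6,u0-6:u1+6]
    q=np.argwhere(M)[:,::-1];print(' red',plane(n,q,52)[:,:2].round().tolist())
E
```

```text
top collar [ 457.01862057 -211.90598483   36.16802829] 0.6431295026974723
 handle top 161 [ 457.85173772 -211.77451499  128.04994646]
((458.1159973144531, -212.29244995117188), (17.579219818115234, 40.1810417175293), 79.34425354003906) [ 9.7878778e-01 -2.0487684e-01  4.5785175e+02 -2.1177452e+02]
 dial>53 273 [494.03474607 194.31134461] ((494.4768371582031, 198.6092071533203), 30.45328140258789)
 white hull (array([497.26187704, 194.6759587 ,  23.92779922]), np.float64(2.629132030962909))
 ring (array([492.90321284, 195.21901505,  51.5000625 ]), np.float64(0.3622578707673919))
 red [[504.0, 233.0], [504.0, 231.0], [504.0, 228.0], [504.0, 226.0], [501.0, 233.0], [501.0, 231.0], [501.0, 228.0], [501.0, 224.0], [501.0, 221.0], [501.0, 219.0], [499.0, 228.0], [499.0, 221.0], [499.0, 219.0], [496.0, 221.0]]
scene collar [ 457.0874653  -211.35212552   38.81100989] 3.800889840984969
 handle top 85 [ 462.67845143 -212.01551096  128.84445573]
((460.122802734375, -211.72824096679688), (17.922283172607422, 38.96970748901367), 80.88998413085938) [ 9.8587650e-01 -1.6747400e-01  4.6267844e+02 -2.1201550e+02]
 dial>53 241 [497.27033459 194.23737398] ((497.2256164550781, 199.60330200195312), 34.137752532958984)
 white hull (array([484.55062883, 198.04209829,  38.54110902]), np.float64(2.705775191026375))
 ring (array([493.82809523, 195.60696849,  51.04412621]), np.float64(0.4853490790977332))
 red [[500.0, 228.0], [500.0, 230.0], [501.0, 233.0], [504.0, 224.0], [504.0, 226.0], [504.0, 228.0], [505.0, 231.0], [505.0, 233.0]]
```

Run:
```python
from meas import *
for n in('top','scene'):
    im=cv2.imread(f'pics/{n}0.png');X=cloud(n,np.load(f'pics/{n}0.npy'))
    Q=X.copy();r=np.hypot(Q[...,0]-493.3,Q[...,1]-195.4);R=plane(n,np.argwhere(np.ones((384,512)))[:,::-1],52)[:,:2].reshape(384,512,2)
    rr=np.hypot(R[...,0]-493.3,R[...,1]-195.4);g=im.max(2)
    A=Q[(r<24)&(Q[...,2]>40)&(Q[...,2]<70)];print(n,'dial z pct',np.percentile(A[:,2],[5,25,50,75,95]).round(1))
    B=Q[(r>30)&(r<45)&(Q[...,2]>40)&(Q[...,2]<70)];print(' box z',np.median(B[:,2]))
    m=(rr<23)&(g<75);p=R[m].astype(np.float32);l=cv2.fitLine(p,2,0,.01,.01).ravel();print(' slot',m.sum(),l,np.degrees(np.arctan2(l[1],l[0])))
    G=cv2.inRange(cv2.cvtColor(im,cv2.COLOR_BGR2HSV),(50,120,60),(75,255,255))>0
    for c in((493.3,195.4),):
        Z=plane(n,np.argwhere(G&(rr<80))[:,::-1],46.5)[:,:2];k=Z.mean(0)-c;print(' green dir',np.degrees(np.arctan2(k[1],k[0])),np.hypot(*k))
    # blue pointer
    hsv=cv2.cvtColor(im,cv2.COLOR_BGR2HSV);b=cv2.inRange(hsv,(100,120,50),(125,255,255))
    n_,lab,st,ce=cv2.connectedComponentsWithStats(b);h=cv2.convexHull(np.argwhere(b>0)[:,::-1].astype(np.int32));i=st[1:,4].argmax()+1
    h=cv2.convexHull(np.argwhere(lab==i)[:,::-1].astype(np.int32))[:,0];print(' blue ring',circ(plane(n,h,46.5)[:,:2]))
    u,v=h.mean(0).astype(int);cv2.imwrite(f'pics/blue_{n}.png',cv2.resize(im[v-25:v+25,u-30:u+30],(480,400),interpolation=cv2.INTER_CUBIC))
    pk=cv2.inRange(hsv,(150,60,60),(172,255,255))>0;a=X[pk];a=a[a[:,2]<300];print(' pink',a.min(0),a.max(0))
```

```text
top dial z pct [48.7 51.  60.1 62.2 63.9]
 box z 45.79425331580876
 slot 102 [2.6825783e-01 9.6334714e-01 4.9282108e+02 1.9547180e+02] 74.43937
 green dir 7.87355756025232 46.468680965429236
 blue ring (array([526.51346327, -16.26519745,  50.78011694]), np.float64(0.31029770268081225))
 pink [ 412.61298829 -355.31895388   42.41858886] [568.57676787  -3.69889649 116.26734476]
scene dial z pct [52.3 57.7 61.9 63.4 64.5]
 box z 46.96418899245532Traceback (most recent call last):
  File "<stdin>", line 8, in <module>
cv2.error: OpenCV(4.12.0) /io/opencv/modules/imgproc/src/linefit.cpp:50: error: (-215:Assertion failed) count > 0 in function 'fitLine2D_wods'
```

View pics/blue_top.png

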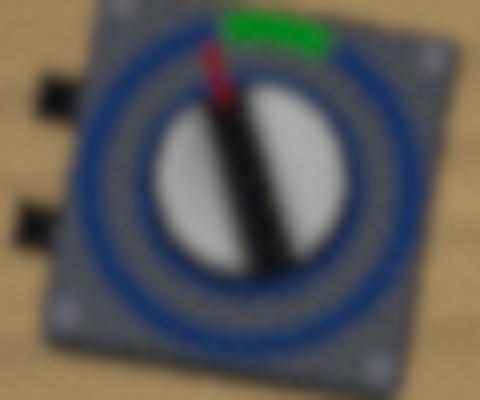

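Pictures: orange slot lies at about 75° yaw, pointing to +y, with the green sector at about 8°. The blue pointer is near its green sector and isn't to be touched. The tool is at (457.5, -211.8) with yaw about -10.5°.

Now moving above the tool.

Emit:
arm_command(
  targets=[
    [[0, 0, 0.075], [0.041, -0.031, 0], 0],
    [[0, 0, 0.15], [0.083, -0.061, 0], 0],
    [[0, 0, 0.225], [0.125, -0.092, 0], 0],
    [[0, 0, 0.3], [0.166, -0.123, 0], 0],
    [[0, 0, 0.375], [0.208, -0.154, 0], 0],
    [[0, 0, 0.45], [0.249, -0.184, 0], 0],
    [[0, 0, 0.525], [0.291, -0.215, 0], 0],
    [[0, 0, 0.601], [0.332, -0.246, 0], 0],
  ],
)

```text
t: 0.9
eef_pos: [451.4, -221.4, 214.6]
tcp_rot: [3.142, -0.0, -0.187]
ft_force: [0.3, -0.3, 0.5]
opening: 1.0
```

Emit:
arm_command(
  targets=[
    [[0, 0, 0], [0, 0, 0], 0],
    [[0, 0, 0], [0, 0, 0], 0],
    [[0, 0, 0], [0, 0, 0], 0],
  ],
)

```text
t: 1.2
eef_pos: [450.5, -223.9, 214.5]
tcp_rot: [3.141, 0.0, -0.183]
ft_force: [-0.1, 0.2, -0.0]
opening: 1.0
```

Emit:
arm_command(
  targets=[
    [[0, 0, 0], [0.0047, -0.0132, 0], 0],
    [[0, 0, 0], [0.0047, -0.0132, 0.03], 0],
    [[0, 0, 0], [0.0047, -0.0132, 0.06], 0],
    [[0, 0, 0], [0.0047, -0.0132, 0.06], 0],
    [[0, 0, 0], [0.0047, -0.0132, 0.06], 0],
  ],
)

```text
t: 1.7
eef_pos: [457.9, -211.6, 155.0]
tcp_rot: [-3.141, 0.001, -0.184]
ft_force: [0.1, 0.1, 0.1]
opening: 0.998
```

Run:
```python
from cell import *
import cv2
p,d=read_camera('scene');cv2.imwrite('pics/s1.png',cv2.resize(p[100:250,100:250],(600,600),interpolation=cv2.INTER_CUBIC));s=env.state();print(s['eef_pos'],s['tcp_rot'])
```

```text
[ 458.19892375 -211.6976754   155.6255898 ] [ 3.14124435e+00 -8.39741182e-04 -1.84020324e-01]
```

View pics/s1.png

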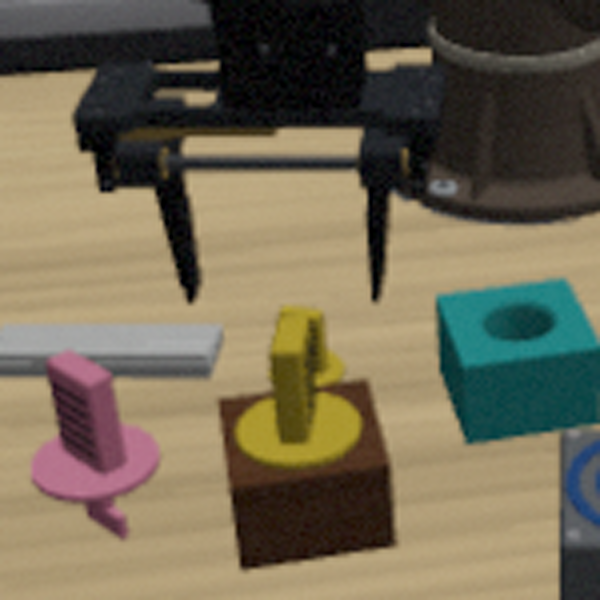

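The fingers straddle the handle squarely, and the pink look-alike is well to the left. Descending and gripping.

Emit:
arm_command(
  targets=[
    [[0, 0, 0], [0, 0, 0.025], 0],
    [[0, 0, 0], [0, 0, 0.05], 0],
    [[0, 0, 0], [0, 0, 0.077], 0],
    [[0, 0, 0], [0, 0, 0.077], 0],
    [[0, 0, 0], [0, 0, 0.077], 255],
    [[0, 0, 0], [0, 0, 0.077], 255],
    [[0, 0, 0], [0, 0, 0.077], 255],
    [[0, 0, 0], [0, 0, 0.077], 255],
  ],
)

```text
t: 2.55
eef_pos: [458.2, -211.3, 78.6]
tcp_rot: [3.141, -0.002, -0.183]
ft_force: [0.6, -0.3, -0.4]
opening: 0.718
```

Emit:
arm_command(
  targets=[
    [[0, 0, 0], [0, 0, 0], 255],
    [[0, 0, 0], [0, 0, 0], 255],
    [[0, 0, 0], [0, 0, 0], 255],
    [[0, 0, 0], [0, 0, 0], 255],
    [[0, 0, 0], [0, 0, 0], 255],
    [[0, 0, 0], [0, 0, 0], 255],
  ],
)

```text
t: 3.15
eef_pos: [457.8, -211.1, 77.6]
tcp_rot: [3.142, 0.0, -0.183]
ft_force: [-0.9, 0.1, -0.5]
opening: 0.218
```

Emit:
arm_command(
  targets=[
    [[0, 0, 0], [0, 0, 0], 255],
    [[0, 0, 0], [0, 0, 0], 255],
    [[0, 0, 0], [0, 0, 0], 255],
  ],
)

```text
t: 3.45
eef_pos: [457.8, -211.1, 77.6]
tcp_rot: [3.142, -0.0, -0.183]
ft_force: [-0.5, -0.6, -0.2]
opening: 0.187
```

Emit:
arm_command(
  targets=[
    [[0, 0, 0], [0, 0, -0.015], 255],
    [[0, 0, 0], [0, 0, -0.03], 255],
    [[0, 0, 0], [0, 0, -0.05], 255],
    [[0, 0, 0], [0, 0, -0.075], 255],
    [[0, 0, 0], [0, 0, -0.1], 255],
    [[0, 0, 0], [0, 0, -0.12], 255],
    [[0, 0, 0], [0, 0, -0.12], 255],
  ],
)

```text
t: 4.15
eef_pos: [458.6, -211.5, 199.8]
tcp_rot: [3.14, -0.004, -0.183]
ft_force: [0.7, -0.5, -0.6]
opening: 0.187
```

Run:
```python
from cell import *
import cv2
p,d=read_camera('scene');cv2.imwrite('pics/s2.png',cv2.resize(p[80:230,100:250],(600,600),interpolation=cv2.INTER_CUBIC));s=env.state();print(s['eef_pos'],s['tcp_rot'],s['ft_force'],s['opening'])
```

```text
[ 458.02722182 -211.23010599  198.19382964] [ 3.14079862e+00 -1.84186080e-03 -1.83169938e-01] [-0.29165029 -0.46393207 -1.96909754] 0.18871430972222555
```

View pics/s2.png

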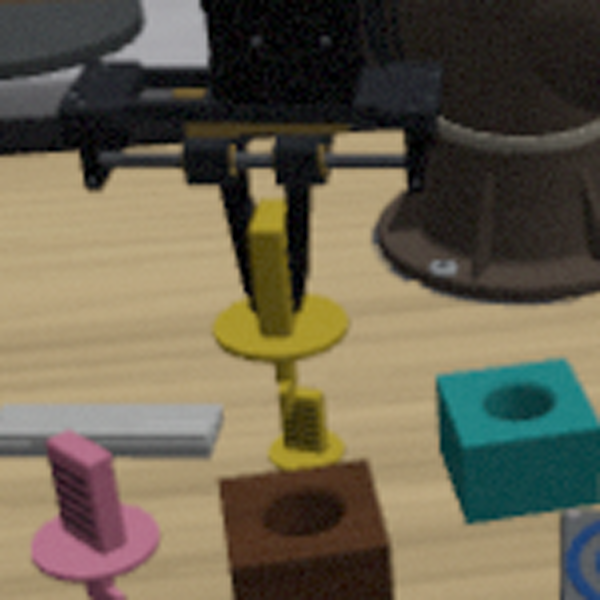

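Tool held upright, stand empty. Moving over the orange dial and turning the blade to the slot's yaw.

Emit:
arm_command(
  targets=[
    [[0, 0, -0.14], [-0.0036, -0.037, 0], 255],
    [[0, 0, -0.28], [-0.0072, -0.074, 0], 255],
    [[0, 0, -0.42], [-0.0108, -0.111, 0], 255],
    [[0, 0, -0.56], [-0.0144, -0.148, 0], 255],
    [[0, 0, -0.7], [-0.018, -0.185, 0], 255],
    [[0, 0, -0.84], [-0.0215, -0.222, 0], 255],
    [[0, 0, -0.98], [-0.025, -0.259, 0], 255],
    [[0, 0, -1.12], [-0.0287, -0.2954, 0], 255],
  ],
)

```text
t: 5.0
eef_pos: [482.9, 86.1, 196.2]
tcp_rot: [-3.14, 0.001, 0.943]
ft_force: [-0.4, -0.0, -0.7]
opening: 0.192
```

Emit:
arm_command(
  targets=[
    [[0, 0, 0], [0, 0, 0], 255],
    [[0, 0, 0], [0, 0, 0], 255],
  ],
)

```text
t: 5.2
eef_pos: [482.9, 85.0, 196.4]
tcp_rot: [-3.14, 0.001, 0.937]
ft_force: [-0.6, 0.1, -0.0]
opening: 0.193
```

Emit:
arm_command(
  targets=[
    [[0, 0, -0.13], [0.032, -0.019, 0], 255],
    [[0, 0, -0.25], [0.064, -0.038, 0], 255],
    [[0, 0, -0.381], [0.095, -0.0573, 0], 255],
    [[0, 0, -0.381], [0.095, -0.0573, 0], 255],
    [[0, 0, -0.381], [0.095, -0.0573, 0], 255],
  ],
)

```text
t: 5.7
eef_pos: [493.3, 194.4, 196.8]
tcp_rot: [-3.14, 0.001, 1.316]
ft_force: [-0.2, -0.2, -1.0]
opening: 0.187
```

Run:
```python
from cell import *
import cv2
p,d=read_camera('scene');cv2.imwrite('pics/s3.png',cv2.resize(p[80:240,270:430],(600,600),interpolation=cv2.INTER_CUBIC));s=env.state();print(s['eef_pos'],s['tcp_rot'],s['ft_force'],s['joints'])
```

```text
[493.40101346 193.84920316 196.96126518] [-3.14068998e+00  9.37661791e-04  1.31503996e+00] [-0.14095819  0.25110693 -2.11220424] [ 2.49919541e-01  3.77681270e-01  1.81128426e+00 -4.69628778e-04
  9.53871074e-01  5.05948265e-01]
```

View pics/s3.png

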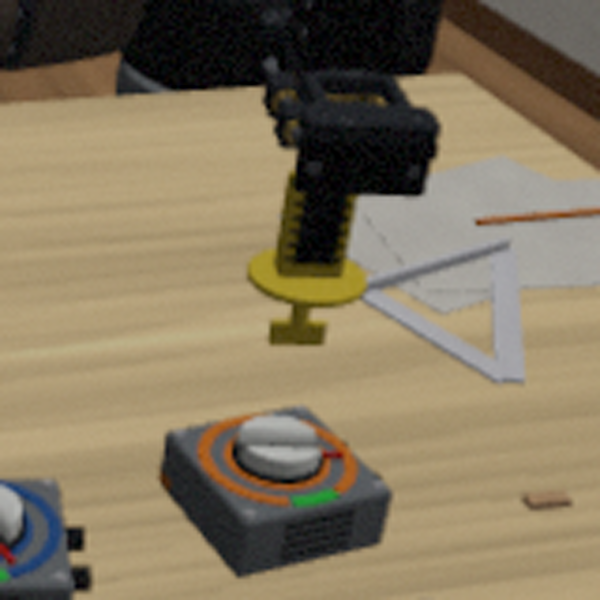

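Emit:
arm_command(
  targets=[
    [[0, 0, 0], [0.0015, -0.0007, 0.02], 255],
    [[0, 0, 0], [0.0015, -0.0007, 0.045], 255],
    [[0, 0, 0], [0.0015, -0.0007, 0.068], 255],
    [[0, 0, 0], [0.0015, -0.0007, 0.068], 255],
    [[0, 0, 0], [0.0015, -0.0007, 0.068], 255],
  ],
)

```text
t: 6.25
eef_pos: [493.5, 195.6, 129.9]
tcp_rot: [-3.141, 0.0, 1.315]
ft_force: [-0.2, 0.2, -0.4]
opening: 0.191
```

Run:
```python
from cell import *
import cv2
p,d=read_camera('scene');cv2.imwrite('pics/s4.png',cv2.resize(p[140:240,300:400],(600,600),interpolation=cv2.INTER_CUBIC));s=env.state();print(s['eef_pos'],s['tcp_rot'],s['ft_force'],s['joints'])
```

```text
[493.80271979 195.90943914 130.48183557] [ 3.14081336e+00 -2.54337888e-04  1.31594266e+00] [-0.48508926 -0.49978901 -1.17111694] [ 2.53402130e-01  4.66062539e-01  1.88046289e+00 -2.20169643e-04
  7.94262682e-01  5.08410130e-01]
```

View pics/s4.png

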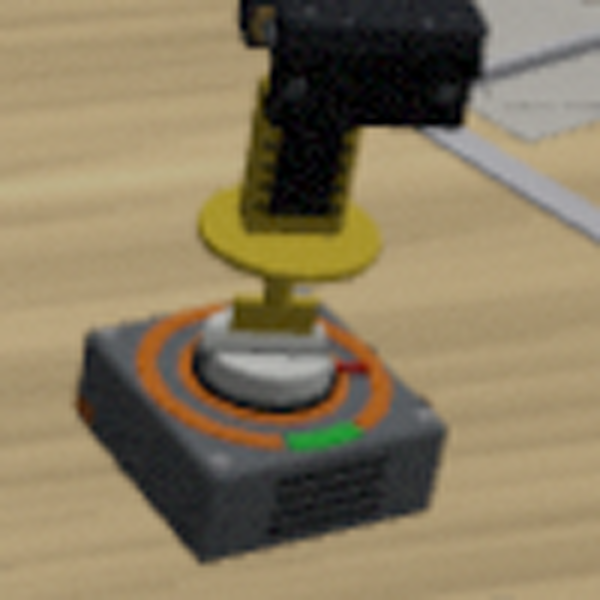

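Emit:
arm_command(
  targets=[
    [[0, 0, 0], [0, 0, 0.004], 255],
    [[0, 0, 0], [0, 0, 0.008], 255],
    [[0, 0, 0], [0, 0, 0.011], 255],
    [[0, 0, 0], [0, 0, 0.011], 255],
  ],
)

```text
t: 6.7
eef_pos: [493.1, 196.7, 118.3]
tcp_rot: [-3.141, 0.0, 1.318]
ft_force: [-0.6, 0.7, -0.6]
opening: 0.184
```

Emit:
arm_command(
  targets=[
    [[0, 0, 0], [0, 0, 0.002], 255],
    [[0, 0, 0], [0, 0, 0.004], 255],
    [[0, 0, 0], [0, 0, 0.004], 255],
  ],
)

```text
t: 7.0
eef_pos: [493.2, 196.7, 114.4]
tcp_rot: [-3.141, 0.0, 1.318]
ft_force: [0.3, 0.9, -0.6]
opening: 0.187
```

Run:
```python
from cell import *
import cv2
p,d=read_camera('scene');cv2.imwrite('pics/s5.png',cv2.resize(p[140:240,300:400],(600,600),interpolation=cv2.INTER_CUBIC));s=env.state();print(s['eef_pos'],s['tcp_rot'],s['ft_force'],s['joints'])
```

```text
[493.18075271 196.67461331 114.48254361] [-3.14140134e+00  2.10572985e-04  1.31788505e+00] [ 0.60621963 -0.26978387 -0.43346827] [ 2.55070121e-01  4.89440760e-01  1.89477096e+00 -1.32306966e-04
  7.57650525e-01  5.08077541e-01]
```

View pics/s5.png

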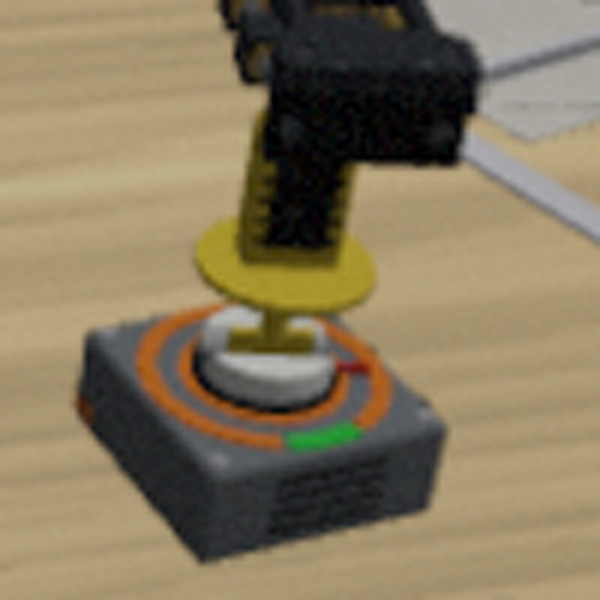

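Blade is down in the slot with no contact force. Turning clockwise (+z of the downward tool).

Emit:
arm_command(
  targets=[
    [[0, 0, 0.1], [-0.001, 0, 0], 255],
    [[0, 0, 0.2], [-0.001, 0, 0], 255],
    [[0, 0, 0.3], [-0.001, 0, 0], 255],
    [[0, 0, 0.4], [-0.001, 0, 0], 255],
    [[0, 0, 0.5], [-0.001, 0, 0], 255],
    [[0, 0, 0.6], [-0.001, 0, 0], 255],
    [[0, 0, 0.7], [-0.001, 0, 0], 255],
    [[0, 0, 0.8], [-0.001, 0, 0], 255],
  ],
)

```text
t: 7.85
eef_pos: [493.4, 195.6, 114.7]
tcp_rot: [3.141, -0.001, 0.514]
ft_force: [1.1, -0.7, -1.9]
opening: 0.187
```

Run:
```python
from cell import *
import cv2
p,d=read_camera('scene');cv2.imwrite('pics/s6.png',cv2.resize(p[140:240,300:400],(600,600),interpolation=cv2.INTER_CUBIC));s=env.state();print(s['eef_pos'],s['tcp_rot'],s['ft_force'],s['moment'],s['opening'])
```

```text
[493.39417223 195.62063609 114.72699238] [ 3.14101590e+00 -7.29331816e-04  5.08054659e-01] [ 1.54599498 -0.42689426 -0.87073526] [-0.27419497 -0.33300397  0.03835537] 0.18796961207647256
```

View pics/s6.png

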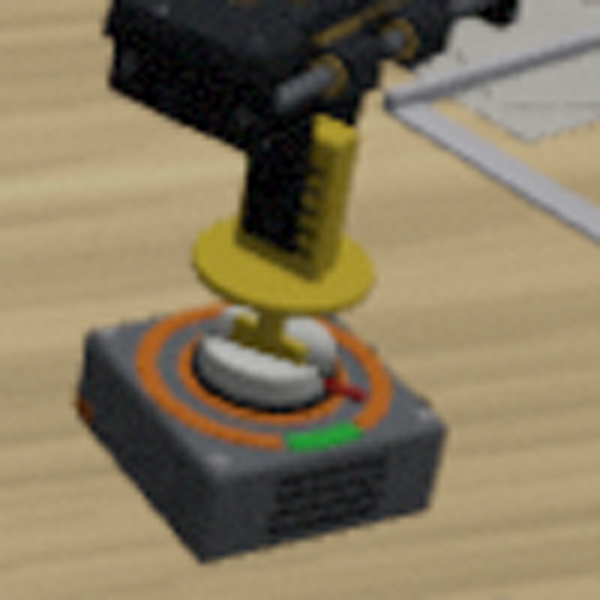

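The pointer follows with the expected play. Continuing.

Emit:
arm_command(
  targets=[
    [[0, 0, 0.1], [0, 0, 0], 255],
    [[0, 0, 0.2], [0, 0, 0], 255],
    [[0, 0, 0.3], [0, 0, 0], 255],
    [[0, 0, 0.4], [0, 0, 0], 255],
    [[0, 0, 0.5], [0, 0, 0], 255],
    [[0, 0, 0.6], [0, 0, 0], 255],
    [[0, 0, 0.6], [0, 0, 0], 255],
  ],
)

```text
t: 8.6
eef_pos: [493.3, 195.7, 114.7]
tcp_rot: [-3.141, -0.001, -0.082]
ft_force: [1.7, -0.4, -1.4]
opening: 0.188
```

```bash
cat > ptr.py <<'E'
from cell import *
from h import *
import sys
k=sys.argv[1]
p,d=read_camera('scene');cv2.imwrite(f'pics/{k}.png',cv2.resize(p[140:240,300:400],(600,600),interpolation=cv2.INTER_CUBIC));s=env.state();print(s['eef_pos'],s['tcp_rot'],s['ft_force'],s['moment'],s['opening'])
hsv=cv2.cvtColor(p,cv2.COLOR_BGR2HSV);r=cv2.inRange(hsv,(0,130,60),(4,255,255))|cv2.inRange(hsv,(172,130,60),(179,255,255))
q=np.argwhere(r)[:,::-1];P=plane('scene',q,52)[:,:2]-[493.3,195.4];P=P[np.hypot(*P.T)<46]
m=P.mean(0);print('pointer yaw deg',np.degrees(np.arctan2(m[1],m[0])),len(P),np.hypot(*m))
E
python3 ptr.py s7
```

```text
[493.18624947 195.73572944 114.70540513] [-3.14152836e+00 -4.77159813e-04 -7.87125415e-02] [ 0.31682165 -0.56023809 -0.68529905] [-0.02639737 -0.25302151  0.03829824] 0.18720615661647413
pointer yaw deg 9.753690495309197 13 34.168240312942025
```

View pics/s7.png

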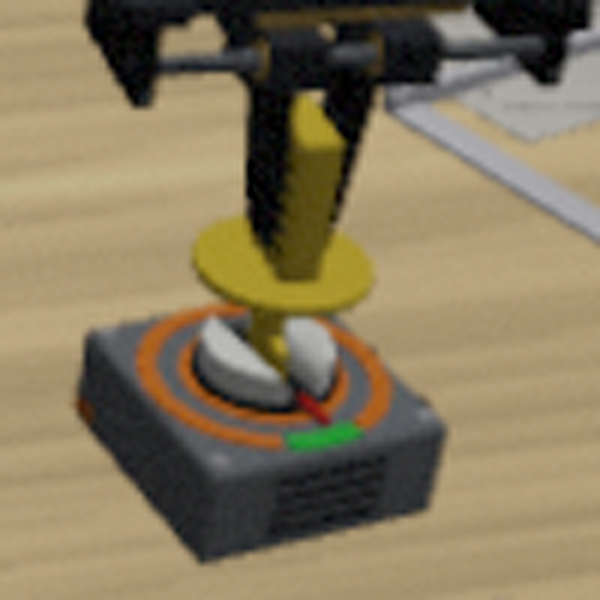

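Pointer at about 10° against the green centre at 8°. Backing off through the play to centre the blade, then lifting straight out.

Emit:
arm_command(
  targets=[
    [[0, 0, -0.12], [0, 0, 0], 255],
    [[0, 0, -0.24], [0, 0, 0], 255],
    [[0, 0, -0.24], [0, 0, 0], 255],
    [[0, 0, -0.24], [0, 0, -0.008], 255],
    [[0, 0, -0.24], [0, 0, -0.018], 255],
    [[0, 0, -0.24], [0, 0, -0.04], 255],
    [[0, 0, -0.24], [0, 0, -0.065], 255],
    [[0, 0, -0.24], [0, 0, -0.084], 255],
  ],
)

```text
t: 9.45
eef_pos: [493.2, 195.8, 200.9]
tcp_rot: [-3.142, -0.002, 0.157]
ft_force: [0.4, -0.4, -1.6]
opening: 0.191
```

```bash
python3 ptr.py s8
```

```text
[494.17354956 196.07566779 203.47959437] [-3.14109528 -0.00552753  0.15676672] [ 0.46736043 -0.42561935  1.90834929] [ 0.05947771 -0.07947178 -0.01625603] 0.18947288001432772
pointer yaw deg 9.756995027214876 11 34.19903649384768
```

View pics/s8.png

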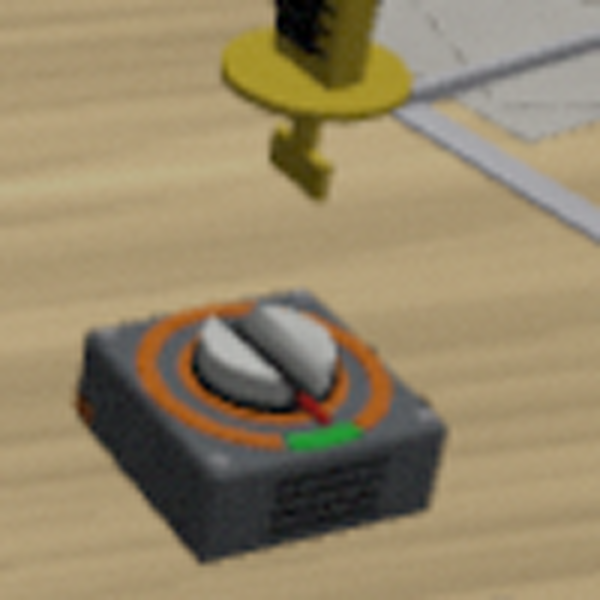

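Emit:
arm_command(
  targets=[
    [[0, 0, 0.04], [-0.0098, 0.0396, 0], 255],
    [[0, 0, 0.08], [-0.0197, 0.0793, 0], 255],
    [[0, 0, 0.12], [-0.0295, 0.1189, 0], 255],
    [[0, 0, 0.16], [-0.0394, 0.1586, 0], 255],
    [[0, 0, 0.2], [-0.0492, 0.1982, 0], 255],
    [[0, 0, 0.24], [-0.059, 0.2378, 0], 255],
    [[0, 0, 0.28], [-0.0689, 0.2775, 0], 255],
    [[0, 0, 0.34], [-0.0787, 0.3171, 0], 255],
  ],
)

```text
t: 10.3
eef_pos: [464.7, -131.5, 199.1]
tcp_rot: [3.141, -0.001, -0.185]
ft_force: [0.6, 0.4, -1.2]
opening: 0.188
```

Emit:
arm_command(
  targets=[
    [[0, 0, 0], [0, 0, 0], 255],
    [[0, 0, 0], [0, 0, 0], 255],
    [[0, 0, 0], [0, 0, 0], 255],
  ],
)

```text
t: 10.6
eef_pos: [465.0, -129.0, 198.8]
tcp_rot: [-3.142, -0.0, -0.182]
ft_force: [-0.3, 0.9, -1.1]
opening: 0.189
```

Emit:
arm_command(
  targets=[
    [[0, 0, 0], [0.003, 0.028, 0], 255],
    [[0, 0, 0], [0.006, 0.056, 0], 255],
    [[0, 0, 0], [0.0079, 0.082, 0], 255],
    [[0, 0, 0], [0.0079, 0.082, 0], 255],
    [[0, 0, 0], [0.0079, 0.082, 0], 255],
  ],
)

```text
t: 11.1
eef_pos: [458.1, -210.9, 198.6]
tcp_rot: [-3.141, 0.0, -0.182]
ft_force: [0.6, -0.6, -0.9]
opening: 0.186
```

Run:
```python
from cell import *
from meas import *
p,d=read_camera('scene');cv2.imwrite('pics/s9.png',cv2.resize(p[80:240,100:260],(600,600),interpolation=cv2.INTER_CUBIC));s=env.state();print(s['eef_pos'],s['tcp_rot'],s['ft_force'])
z=s['eef_pos'][2]+19-32
c,P=disc('scene',p,(22,150,60),(36,255,255),(145,140,200,168),z);print(circ(P),cv2.boundingRect(c))
```

```text
[ 458.10619393 -210.64023152  198.61221814] [-3.14133591e+00  2.99963697e-04 -1.81127178e-01] [ 0.09027703  0.29945167 -1.97112936]
(array([ 452.31275558, -210.97330275,   36.16469986]), np.float64(15.108197476368964)) (154, 140, 33, 28)
```

View pics/s9.png

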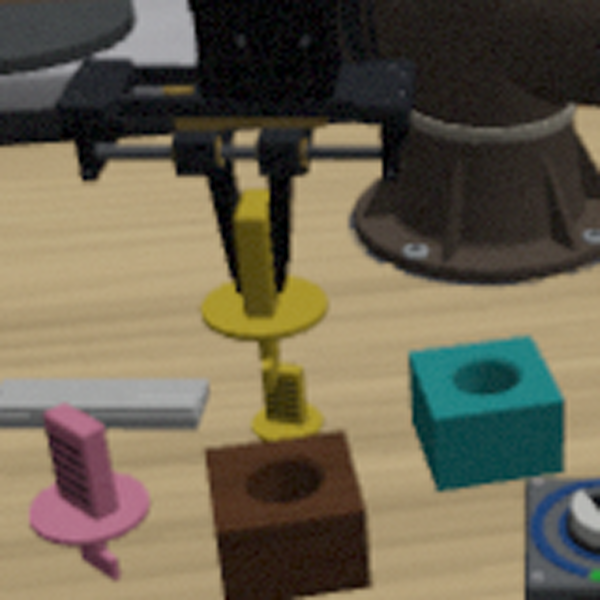

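The tool is upright over the stand in the same pose as when it was lifted. Lowering.

Emit:
arm_command(
  targets=[
    [[0, 0, 0], [0, 0, 0.025], 255],
    [[0, 0, 0], [0, 0, 0.05], 255],
    [[0, 0, 0], [0, 0, 0.065], 255],
    [[0, 0, 0], [0, 0, 0.08], 255],
    [[0, 0, 0], [0, 0, 0.095], 255],
    [[0, 0, 0], [0, 0, 0.107], 255],
    [[0, 0, 0], [0, 0, 0.117], 255],
    [[0, 0, 0], [0, 0, 0.117], 255],
  ],
)

```text
t: 11.95
eef_pos: [457.8, -211.2, 80.7]
tcp_rot: [-3.141, 0.002, -0.181]
ft_force: [0.5, -0.4, -0.8]
opening: 0.191
```

Emit:
arm_command(
  targets=[
    [[0, 0, 0], [0, 0, 0.0015], 255],
    [[0, 0, 0], [0, 0, 0.003], 255],
    [[0, 0, 0], [0, 0, 0.003], 255],
  ],
)

```text
t: 12.25
eef_pos: [458.1, -212.0, 78.9]
tcp_rot: [3.141, -0.001, -0.182]
ft_force: [0.3, -1.1, -2.8]
opening: 0.188
```

Emit:
arm_command(
  targets=[
    [[0, 0, 0], [0, 0, 0.0008], 255],
    [[0, 0, 0], [0, 0, 0.0008], 255],
    [[0, 0, 0], [0, 0, 0.0008], 0],
    [[0, 0, 0], [0, 0, 0.0008], 0],
    [[0, 0, 0], [0, 0, 0.0008], 0],
    [[0, 0, 0], [0, 0, 0.0008], 0],
    [[0, 0, 0], [0, 0, 0.0008], 0],
    [[0, 0, 0], [0, 0, 0.0008], 0],
  ],
)

```text
t: 13.05
eef_pos: [458.0, -211.9, 77.8]
tcp_rot: [3.142, -0.0, -0.182]
ft_force: [0.3, -0.1, -0.4]
opening: 0.636
```

Emit:
arm_command(
  targets=[
    [[0, 0, 0], [0, 0, 0], 0],
    [[0, 0, 0], [0, 0, 0], 0],
    [[0, 0, 0], [0, 0, -0.02], 0],
    [[0, 0, 0], [0, 0, -0.045], 0],
    [[0, 0, 0], [0, 0, -0.07], 0],
    [[0, 0, 0], [0, 0, -0.1], 0],
    [[0, 0, 0], [0, 0, -0.13], 0],
    [[0, 0, 0], [0, 0, -0.13], 0],
  ],
)

```text
t: 13.85
eef_pos: [459.2, -212.6, 211.2]
tcp_rot: [3.139, -0.006, -0.182]
ft_force: [-0.5, -1.8, -0.3]
opening: 0.997
```

```bash
python3 ptr.py s10
python3 - <<'E'
from cell import *
from meas import *
p,d=read_camera('scene');cv2.imwrite('pics/s11.png',cv2.resize(p[130:280,100:400],(800,400),interpolation=cv2.INTER_CUBIC))
c,P=disc('scene',p,(22,150,60),(36,255,255),(155,197,198,225),65);print(circ(P))
X=cloud('scene',d)[165:225,155:200].reshape(-1,3);H=X[(X[:,2]>120)&(X[:,2]<150)];print(H.mean(0),len(H))
E
```

```text
[ 458.47978492 -212.1738499   209.30112205] [ 3.14023106 -0.00318907 -0.18215118] [-0.31110525 -0.90991517 -0.98326511] [0.10679486 0.07144702 0.01253537] 0.9999688487053846
pointer yaw deg 9.724250838441765 13 35.17055179033784
(array([ 460.01762657, -212.19245271,   36.74771593]), np.float64(1.3007574097987815))
[ 465.25286396 -211.63577558  127.86891078] 106
```

View pics/s11.png

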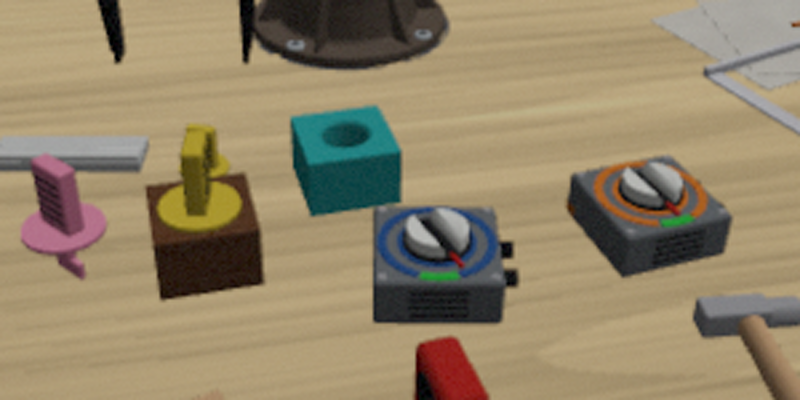

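The tool is seated and upright in its stand, the orange pointer is in the green, the blue dial hasn't moved, and the gripper is clear. Handing in.

```bash
python3 -c "
from cell import env
print(env.job_done())"
```

```text
the job is handed in; nothing more can be done
None
```

The job is done and handed in at about 14 s of the 45 s allowed. I lifted the yellow tool from the wooden stand and put its blade in the orange dial's slot. I turned the dial clockwise about 66°, backed the blade off within its play and lifted it straight out. Then I put the tool back upright in the stand and let go.

Last checks:
- **Orange dial:** the pointer is at about 9.7° yaw and the green centre at about 8°. That is about 1.32 on the dial's scale, inside the 1.0–1.7 range, and it did not move when the tool came out.
- **Tool in the stand:** the handle top is at about 128 mm, the same as at the start, and the collar lies flat on the block. The collar's centre measured within about 3 mm of its starting place.
- **Forces and gripper:** no force reading was above about 3 N. The gripper is open, with the fingertips about 80 mm above the tool.
- **Blue dial:** I judged this only by eye. It looks the same as in the first pictures, and the arm never touched it.

One slot measurement failed: the scene camera gave no slot direction, so I used the top camera's value (74.4°). The blade then went in without touching.

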